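# Dock an instrument cassette behind its drop catch

### The arm

A 6-joint arm with a two-finger parallel gripper is mounted at the origin on a cart in front of the work surface, level with it; the furniture and walls round the work are solid. World frame = base frame: x ahead of the robot, y to its left, z up, the work surface at z = 0. Lengths are in mm, angles in rad, forces in N, time in s.
With the tool pointing down it reaches from about 250 to 775 mm from the base axis. Payload 4 kg.
Tool frame: the origin (TCP) lies midway between the tips of the shut fingers; the grasp point (between the pads) lies 19 mm behind it; z points along the fingers, y is the line along which they close (so a half turn about z gives the same grasp; the last joint's range is limited). The gripper opens to 85 mm and grips with 20 to 120 N. Pads are 22 mm wide; open, the fingers measure 114 mm over their backs; the gripper's body (76 mm by 85 mm) begins 54 mm behind the grasp point. The pads swing forward as they close: fully open they stand 13 mm farther back than shut.
Start: joints at [-1.345, 0.087, 1.371, -0, 1.684, -0.103], TCP at [177.596, -520.555, 231.341] pointing down, gripper open.
Joint ranges: [-3.1, 3.1], [-0.76, 2.03], [0.27, 2.55], [-1.08, 4.22], [0.17, 2.65], [-2.57, 2.57]. Speed limits (rad/s): [2.79, 2.79, 3.14, 3.14, 3.14, 3.14].

### API

Orientations are given as a unit quaternion [w, x, y, z].
In Python, from station import env, cams gives the robot as it stands.
- The arm moves only by the tool step_arm, never from a script. Its arguments are lists of equal length, an entry for each row: "offset": the shift along the world's x, y, z in mm, a list of three; "rotation": the turn, a rotation vector about the world's x, y, z in rad, a list of three; "fingers": the closure in counts, from 0 (fully open) to 255 (shut). In form: {"offset": [[dx, dy, dz], ...], "rotation": [[wx, wy, wz], ...], "fingers": [fingers, ...]}. A call has 1 to 5 rows; each row is the pose to reach, as a shift and turn from the pose commanded when the call began; what a row does not reach only later rows make up. A row lasts 1/12 s, in which the tool goes at most 41.7 mm and 7.16 degrees, less where a joint would pass 70% of its speed; a pose out of reach is approached as far as the arm can. A call with a gripper value outside its range is refused whole. The fingers move at their own pace and stop on an object; "newtons" is the grip in N (left out, the last holds). Time passes only in rows, so rows that repeat a pose let the fingers close. It gives the time, the measured TCP pose, the force, the opening and the grip force at its end, in the units of the state.
- env.get_state(): the state, without advancing time (a new reading comes with each control period).
- cams.snapshot(name): name is "scene" or "top" or "wrist"; returns a dict with "image" (420x560x3 uint8, red, green, blue), "mtx" (3x3 intrinsics, pixels), "rvec" (rotation vector, rad) and "tvec" (3), from world to camera coordinates, as OpenCV has them. Camera axes: x right, y down, z forward; pixel columns grow to the right and rows downward; lengths in mm; the calibration is good to about 2 mm. A picture is of the moment at which its call begins. There is no depth.
- env.sign_off(): hands the job in; it is judged then, once.
The state is a dict: "time": time; "joint_pos": joint angles; "joint_vel": joint speeds; "joint_torque": joint torques, N m; "eef_pos": TCP position; "eef_rot": TCP orientation; "wrist_force": force on the tool from outside, world axes, zero at the start; "moment": the same for the moment, N m; "opening": opening from 0.0 (shut) to 1.0 (fully open); "gripper_force": force on a finger pad.
Only numpy, scipy, OpenCV 4.12 (cv2) and the standard library are available. Lean on these libraries where they do the work, as an engineer would, in place of code of your own. Each camera call takes 0.05 s, during which the arm holds its last target. There are 200 camera calls.

### The job

Pick up the blue instrument cassette by its black handle bar, set it in the mouth of the docking station and slide it in so that its own front edge lifts the hinged red catch. Keep pushing against the sprung backplate just far enough for the catch to drop behind the cassette, then let go so that the catch holds it; push gently and do not ram it against the end of the backplate's travel. Do not press on the dock or the catch with the gripper, and leave the cup, the bottle and the ampoule box where they are.

Things in the scene. Friction and masses are not known exactly. Their poses are not given: they have to be found in the camera images.
- cassette: Instrument cassette, 0.32 kg, rigid, same front and back, left and right. Steel base plate 80 (x) x 100 (y) x 14 mm high; on it a blue housing 72 x 68 mm, 27 mm high in all, so the plate stands out 16 mm along each y side as an ear. Origin: centre of the underside; x is the sliding direction (either way round), z up.
- cassette_bar (a point): Middle of the cassette's black handle bar, 55 mm above its underside. The bar runs along the cassette's y: 60 mm long, 10 mm thick (x), 48 to 62 mm high, on two posts at y = +-26 mm. Grasp its middle from above, fingers closing along the cassette's x; fingertips over 28 mm above the underside.
- dock: Docking station, fixed to the trolley top (place and yaw vary). Origin: middle of the mouth line, at the underside; x points into the dock (insertion), z up. White plate 150 mm wide whose top, the dock floor, is at z = 8 mm. Grey side walls flare inward from 117 mm apart at x = 12 mm to a straight channel, 103 mm wide, from x = 60 mm on. Nothing is higher than 60 mm.
- dock_lips (a point): Centre line point on the dock floor at dock x = 60 mm, where lips begin, 17 mm above the floor, 6 mm over each ear (raised lead-in from x = 50 mm), so the cassette must slide in along x. Set it on the floor with its centre near dock x = 2 mm, then slide it with its underside on the floor or within 1 mm of it. Above the cassette the middle 80 mm of the width is clear.
- dock_home (a point): Centre line point on the dock floor at dock x = 145 mm: the cassette's centre is here when the catch drops, but only to +-15 mm: the grey stop unit with catch and backplate is clamped in slots in a place that differs from dock to dock and is not measured. The backplate is touched 12 mm before the catch drops and is on its stiff end stop 3.5 mm after.
- catch (a joint): Red U-shaped gravity catch, hinged at the dock's far end, one tooth over each ear; sloped front faces let the cassette's front edge lift it (first touched about 95 mm before it drops). Radians: 0 = down, about 0.08 riding on the ears, 0 again when dropped behind the cassette. Falls by its own weight (about 2 N); lifting it takes 2 to 5 N of push. Slick.
- pusher (a joint): Black sprung backplate at the far end, pushed along dock x by the cassette. Metres: 0 = out, 0.012 when the catch drops, 0.0155 = rubber end stop (about 10 N per mm). Spring 2 N at 0, 5 N at 0.012. Let go with the catch down, the cassette moves back a few mm at most and rests on the teeth at about 0.012; with the catch up it is pushed out again.
- specimen_cup2: White specimen cup with a white lid, 62 x 62 x 64 mm, loose bystander. Origin: centre of the underside, z up. It stands on one side of the dock and the cassette on the other, either way.
- ampoule_box: White and purple carton, 52 x 78 x 22 mm, loose bystander at the left. Origin: centre of the underside.
- saline_bottle: Slim white bottle with a grey-blue label, 43 x 44 x 146 mm, loose bystander standing at the right. Origin: centre of the underside.

How it is judged:
By the outcome, as a careful person would: the job done as asked, in the order asked, and still so for the second after the job is handed in, with the robot touching nothing.
It also fails if it takes over 67 s, if anything falls off the work surface, if the arm or the gripper's body presses on something with over 40 N, if the wrist force passes 120 N, or if a joint passes its speed limit or range.

## Working session

There is one attempt and no reset: what is moved stays moved. The work goes in short steps, Python scripts to look and compute and a tool call to move; the robot and the scene stay as the last step left them, time stands still between calls to the robot, and variables do not carry over. Pictures are saved under pics/ and viewed, at most 10 in all, crops included, and the job is handed in when it is done.

Besides the shell and the picture viewer there is one more tool, called after ">>>" as name(argument=value, ...) on one line, values as JSON. step_arm: Moves the arm, as the interface text tells. Its arguments: {"type":"object","properties":{"offset":{"type":"array"},"rotation":{"type":"array"},"fingers":{"type":"array"},"newtons":{"type":"number"}},"required":["offset","rotation","fingers"]}

```bash
mkdir -p pics; cat > h.py <<'E'
import numpy as np, cv2, pickle
from station import env, cams
def snap(n,f):
    s=cams.snapshot(n); cv2.imwrite(f'pics/{f}.png',cv2.resize(s['image'][:,:,::-1],(800,600),interpolation=cv2.INTER_CUBIC)); pickle.dump(s,open(f'{f}.pkl','wb')); return s
def load(f): return pickle.load(open(f'{f}.pkl','rb'))
def back(s,uv,z,scale=1):
    """pixel (native) -> world point on plane z"""
    R,_=cv2.Rodrigues(np.array(s['rvec'],float)); t=np.array(s['tvec'],float).ravel()
    u=(np.array(uv,float)+.5)*scale-.5
    d=R.T@np.linalg.inv(s['mtx'])@np.array([u[0],u[1],1]); c=-R.T@t
    return c+d*(z-c[2])/d[2]
def proj(s,P): return cv2.projectPoints(np.array(P,float).reshape(-1,3),np.array(s['rvec'],float),np.array(s['tvec'],float),np.array(s['mtx'],float),None)[0].reshape(-1,2)
E
python3 - <<'E'
from h import *
snap('top','top0'); snap('scene','scene0'); print(env.get_state())
E
```

```text
{'time': 0.1, 'joint_pos': array([-1.34507769e+00,  8.78588212e-02,  1.37218430e+00, -1.69420896e-06,
        1.68360966e+00, -1.03081193e-01]), 'joint_vel': array([ 2.54248211e-04, -1.10289972e-03, -3.50323527e-03,  2.77947769e-05,
       -8.34960480e-04, -8.65235287e-05]), 'joint_torque': array([ 2.70893965e-03, -3.53014505e+01, -3.14217889e+01, -1.58262405e-04,
        7.90804799e-03,  4.32312856e-05]), 'eef_pos': array([ 177.49577734, -520.06402717,  230.22718074]), 'eef_rot': array([-1.02807504e-03,  9.86516235e-01,  1.63660188e-01, -6.39627809e-05]), 'wrist_force': array([-0.6738967 ,  0.14388735, -0.430567  ]), 'moment': array([ 0.02500818, -0.00615198, -0.00361643]), 'gripper_force': 0.0, 'opening': 0.9982034499586755}
```

View pics/top0.png

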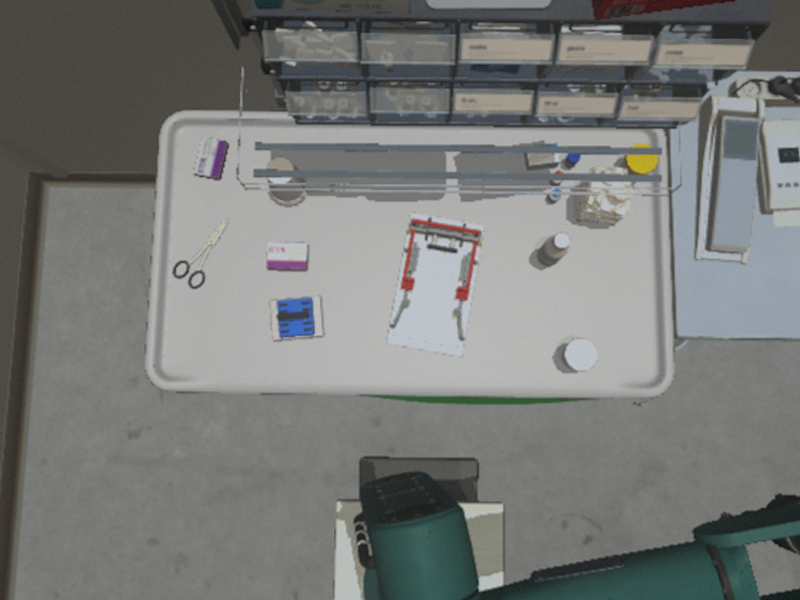

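View pics/scene0.png

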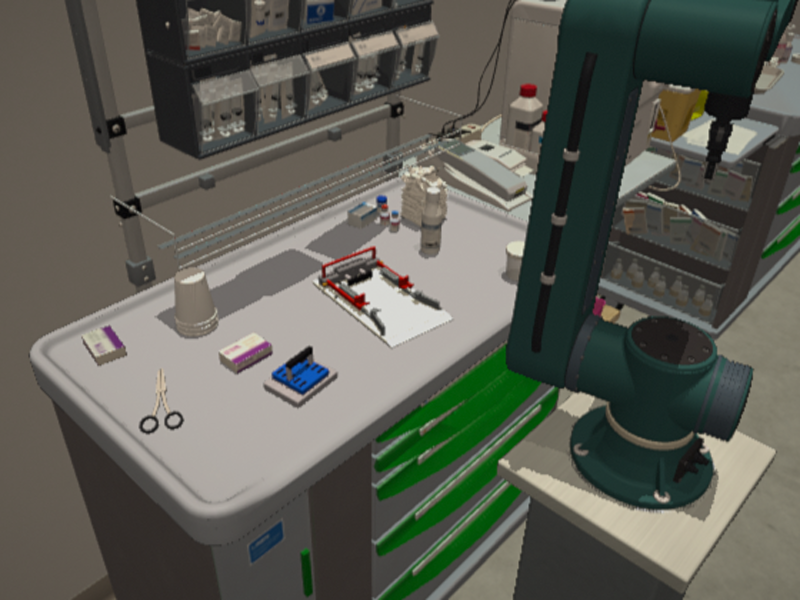

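Top view: the cassette is at about (297,317), ears left and right of the housing. The dock runs from its mouth at (389,345)–(463,354) up to (412,213)–(483,222). The ampoule box is at (288,257), the cup at (580,355) and the bottle at (553,250). Next I'll enlarge it.

```bash
python3 - <<'E'
from h import *
s=load('top0'); im=s['image'][:,:,::-1]
# native crop x 180..350, y 140..255
c=im[140:260,180:340]; cv2.imwrite('pics/crop0.png',cv2.resize(c,(800,600),interpolation=cv2.INTER_CUBIC))
sc=.7
for n,p,z in [('mL',(389,346),8),('mR',(463,355),8),('fL',(412,213),8),('fR',(483,222),8),('cas',(297,317),14),('bar',(295,316),62)]: print(n,back(s,p,z,sc).round(1))
E
```

```text
mL [444.2  66.1   8. ]
mR [428.8 -78.    8. ]
fL [710.5  25.3   8. ]
fR [ 694.1 -116.3    8. ]
cas [497.8 246.4  14. ]
bar [494.3 242.3  62. ]
```

View pics/crop0.png

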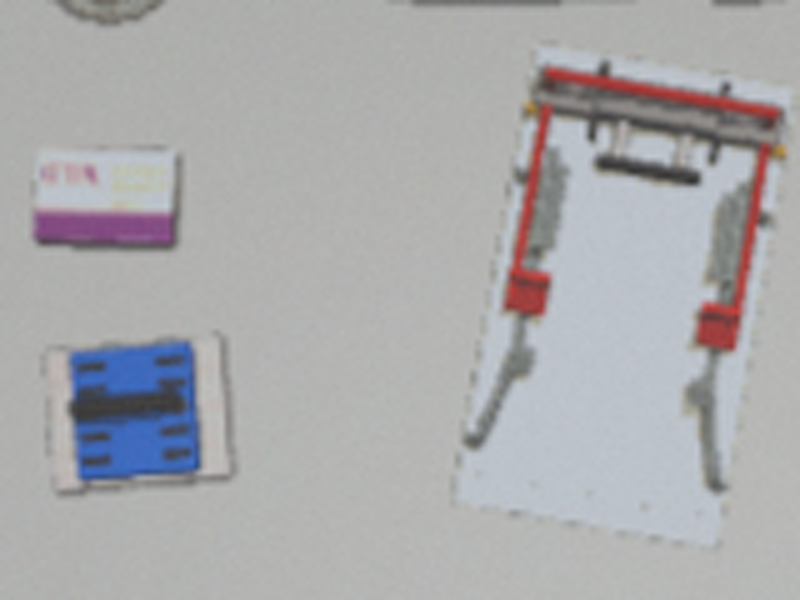

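```bash
cat > m.py <<'E'
from h import *
s=load('top0')
def B(p,z): return back(s,[180+(p[0]+.5)/5-.5,140+(p[1]+.5)/5-.5],z)
R,_=cv2.Rodrigues(np.array(s['rvec'],float)); print('cam',-R.T@np.ravel(s['tvec']))
nl,nr,fl,fr=[B(p,8)[:2] for p in [(455,503),(718,547),(537,42),(795,88)]]
print(nl,nr,fl,fr, 'w',np.linalg.norm(nl-nr),np.linalg.norm(fl-fr),'len',np.linalg.norm(fl-nl),np.linalg.norm(fr-nr))
O=(nl+nr)/2; d=(fl+fr)/2-O; y=np.arctan2(d[1],d[0]); w=nl-nr; print('O',O,'yaw side',y,'yaw mouth',np.arctan2(-w[0],w[1]))
ex=np.array([np.cos(y),np.sin(y)]); ey=np.array([-ex[1],ex[0]])
for n,p,z in [('wallL',(472,443),25),('wallR',(718,488),25),('toothLn',(525,312),25),('toothRn',(718,347),25),('bp',(648,178),30),('lipL',(520,370),25),('lipR',(697,400),25)]:
    q=B(p,z)[:2]-O; print(n,(q@ex).round(1),(q@ey).round(1))
c=[B(p,14)[:2] for p in [(46,348),(223,334),(233,472),(56,488)]]
c=np.array(c); print(c.round(1),'mean',c.mean(0),[np.linalg.norm(c[i]-c[(i+1)%4]).round(1) for i in range(4)])
b=[B(p,62)[:2] for p in [(70,408),(186,403)]]; print('bar',b,np.linalg.norm(b[0]-b[1]),(b[0]+b[1])/2)
h=np.array([B(p,27)[:2] for p in [(69,351),(190,341),(200,470),(80,480)]]); print('hous',h.mean(0),[np.linalg.norm(h[i]-h[(i+1)%4]).round(1) for i in range(4)])
for q in (c,h):
  for a,b_ in ((0,1),(3,2)): v=q[a]-q[b_]; print('yaw',np.arctan2(-v[0],v[1]))
E
python3 m.py
```

```text
cam [ 338.78437924    9.54959906 1441.22981568]
[449.32500298  70.47624241] [427.01668794 -75.97238579] [713.28145937  28.94067291] [ 688.41564105 -118.20837768] w 148.13798170122197 149.23522376129154 len 267.20444307704616 264.7891457362425
O [438.17084546  -2.74807169] yaw side -0.15812570410276236 yaw mouth -0.15116652898781383
wallL 32.5 69.8
wallR 31.3 -67.9
toothLn 109.5 53.6
toothRn 108.6 -55.2
bp 195.0 -1.0
lipL 77.1 50.7
lipR 77.4 -48.5
[[532.3 300.8]
 [541.6 201.9]
 [464.3 193.9]
 [454.  291.9]] mean [498.04878097 247.13156919] [np.float64(99.3), np.float64(77.8), np.float64(98.6), np.float64(78.8)]
bar [array([493.36543913, 276.66309363]), array([496.97548695, 214.2103356 ])] 62.55700944537727 [495.17046304 245.43671461]
hous [496.53970472 247.59773862] [np.float64(67.2), np.float64(72.0), np.float64(66.2), np.float64(72.1)]
yaw 0.09401906764181235
yaw 0.105017165451778
yaw 0.09757889347616171
yaw 0.09798283864592888
```

Measurements agree: the cassette is 99×78 mm at (496.5, 246.7) with yaw 0.098. The dock plate is 149 mm wide and its origin sits 20 mm in from the plate edge, at about (458, −6) with yaw −0.156. The catch teeth and backplate are about where a nominal 145 mm home would put them. Moving above the cassette.

>>> step_arm(offset=[[319, 767, 0], [319, 767, 0], [319, 767, 0], [319, 767, 0], [319, 767, 0]], rotation=[[0, 0, 1.34], [0, 0, 1.34], [0, 0, 1.34], [0, 0, 1.34], [0, 0, 1.34]], fingers=[0, 0, 0, 0, 0], newtons=50)

```text
time: 0.52
eef_pos: [257.7, -326.2, 230.6]
eef_rot: [-0.001, 0.887, 0.461, 0.0]
wrist_force: [1.5, 0.7, 1.0]
opening: 1.003
gripper_force: 0.0
```

>>> step_arm(offset=[[239, 574.5, 0], [239, 574.5, 0], [239, 574.5, 0], [239, 574.5, 0], [239, 574.5, 0]], rotation=[[0, 0, 0.715], [0, 0, 0.715], [0, 0, 0.715], [0, 0, 0.715], [0, 0, 0.715]], fingers=[0, 0, 0, 0, 0])

```text
time: 0.93
eef_pos: [337.6, -133.8, 231.1]
eef_rot: [0.0, 0.702, 0.712, 0.0]
wrist_force: [1.9, -0.4, 0.8]
opening: 0.997
gripper_force: 0.0
```

>>> step_arm(offset=[[159, 382, 0], [159, 382, 0], [159, 382, 0], [159, 382, 0], [159, 382, 0]], rotation=[[0, 0, 0.09], [0, 0, 0.09], [0, 0, 0.09], [0, 0, 0.09], [0, 0, 0.09]], fingers=[0, 0, 0, 0, 0])

```text
time: 1.35
eef_pos: [417.7, 58.8, 231.1]
eef_rot: [0.0, 0.671, 0.741, -0.0]
wrist_force: [0.9, -1.7, -0.7]
opening: 1.0
gripper_force: 0.0
```

>>> step_arm(offset=[[79, 189.5, 0], [79, 189.5, 0], [79, 189.5, 0], [79, 189.5, 0], [79, 189.5, 0]], rotation=[[0, 0, 0], [0, 0, 0], [0, 0, 0], [0, 0, 0], [0, 0, 0]], fingers=[0, 0, 0, 0, 0])

```text
time: 1.77
eef_pos: [496.7, 248.4, 230.5]
eef_rot: [-0.0, 0.671, 0.741, -0.0]
wrist_force: [1.1, -0.4, 0.3]
opening: 1.002
gripper_force: 0.0
```

```bash
python3 - <<'E'
from h import *
s=snap('wrist','w1'); st=env.get_state(); print(st['eef_pos'])
c,sn=np.cos(.098),np.sin(.098)
for P in [(496.5,246.7,62)]+[(496.5-sn*k,246.7+c*k,62) for k in(30,-30)]+[(496.5+c*a-sn*b,246.7+sn*a+c*b,14) for a,b in((40,50),(40,-50),(-40,-50),(-40,50))]: print((proj(s,P)/.7).round(0))
E
```

```text
[498.46154746 254.26191115 228.67312953]
[[402. 274.]]
[[402. 231.]]
[[402. 315.]]
[[454. 196.]]
[[450. 319.]]
[[354. 319.]]
[[350. 196.]]
```

View pics/w1.png

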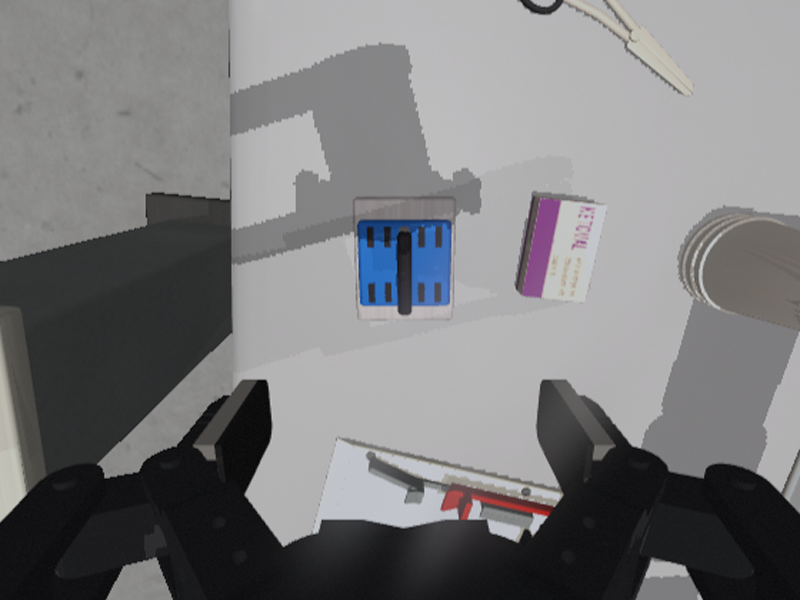

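The wrist view agrees to about 2 mm: the bar runs (405,230)–(404,314), where (402,231)–(402,315) was predicted. I'll use x = 498. Descending.

>>> step_arm(offset=[[1.5, 0, -35], [1.5, 0, -70], [1.5, 0, -105], [1.5, 0, -135], [1.5, 0, -155]], rotation=[[0, 0, 0], [0, 0, 0], [0, 0, 0], [0, 0, 0], [0, 0, 0]], fingers=[0, 0, 0, 0, 0])

```text
time: 2.23
eef_pos: [495.6, 244.9, 71.7]
eef_rot: [-0.002, 0.672, 0.741, -0.003]
wrist_force: [-0.4, 0.2, 0.0]
opening: 1.002
gripper_force: 0.0
```

>>> step_arm(offset=[[0, 0, -12], [0, 0, -22], [0, 0, -30], [0, 0, -36], [0, 0, -38]], rotation=[[0, 0, 0], [0, 0, 0], [0, 0, 0], [0, 0, 0], [0, 0, 0]], fingers=[0, 0, 0, 0, 0])

```text
time: 2.65
eef_pos: [498.4, 246.0, 38.4]
eef_rot: [0.0, 0.672, 0.741, 0.0]
wrist_force: [0.6, 0.7, 0.4]
opening: 0.997
gripper_force: 0.0
```

>>> step_arm(offset=[[0, 0, 0], [0, 0, 0], [0, 0, 0]], rotation=[[0, 0, 0], [0, 0, 0], [0, 0, 0]], fingers=[0, 0, 80])

```text
time: 2.9
eef_pos: [498.9, 246.3, 39.5]
eef_rot: [0.001, 0.672, 0.741, 0.001]
wrist_force: [0.5, 0.6, 0.6]
opening: 0.882
gripper_force: 0.0
```

>>> step_arm(offset=[[0, 0, -2], [0, 0, -2], [0, 0, -2], [0, 0, -2], [0, 0, -2]], rotation=[[0, 0, 0], [0, 0, 0], [0, 0, 0], [0, 0, 0], [0, 0, 0]], fingers=[140, 180, 200, 220, 240], newtons=50)

```text
time: 3.32
eef_pos: [498.2, 246.0, 36.4]
eef_rot: [0.0, 0.672, 0.741, 0.0]
wrist_force: [-0.9, -0.9, -0.8]
opening: 0.145
gripper_force: 0.0
```

>>> step_arm(offset=[[0, 0, 0], [0, 0, 0], [0, 0, 0], [0, 0, 0]], rotation=[[0, 0, 0], [0, 0, 0], [0, 0, 0], [0, 0, 0]], fingers=[255, 255, 255, 255], newtons=50)

```text
time: 3.65
eef_pos: [498.2, 246.0, 36.4]
eef_rot: [0.0, 0.672, 0.741, 0.0]
wrist_force: [-1.3, 0.1, 0.8]
opening: 0.108
gripper_force: 49.6
```

>>> step_arm(offset=[[0, 0, 10], [0, 0, 30], [0, 0, 55], [0, 0, 72], [0, 0, 80]], rotation=[[0, 0, 0], [0, 0, 0], [0, 0, 0], [0, 0, 0], [0, 0, 0]], fingers=[255, 255, 255, 255, 255])

```text
time: 4.07
eef_pos: [499.3, 246.4, 119.3]
eef_rot: [0.001, 0.672, 0.741, 0.002]
wrist_force: [1.6, -0.1, -3.5]
opening: 0.104
gripper_force: 49.1
```

>>> step_arm(offset=[[-2, -15, 0], [-6, -42, 0], [-11, -72, 0], [-15, -102, 0], [-20, -132, 0]], rotation=[[0, 0, -0.02], [0, 0, -0.05], [0, 0, -0.08], [0, 0, -0.11], [0, 0, -0.14]], fingers=[255, 255, 255, 255, 255])

```text
time: 4.48
eef_pos: [476.4, 112.1, 114.5]
eef_rot: [-0.001, 0.722, 0.692, -0.002]
wrist_force: [0.7, -0.2, -3.6]
opening: 0.111
gripper_force: 49.0
```

>>> step_arm(offset=[[-5, -30, 0], [-9, -60, 0], [-13, -88, 0], [-16, -108, 0], [-18, -120, 0]], rotation=[[0, 0, -0.03], [0, 0, -0.06], [0, 0, -0.09], [0, 0, -0.11], [0, 0, -0.114]], fingers=[255, 255, 255, 255, 255])

```text
time: 4.9
eef_pos: [458.0, -8.7, 114.6]
eef_rot: [-0.001, 0.761, 0.648, -0.002]
wrist_force: [0.3, 0.5, -3.5]
opening: 0.106
gripper_force: 49.0
```

>>> step_arm(offset=[[0, 0, -8], [0, 0, -18], [0, 0, -28], [0, 0, -34], [0, 0, -34]], rotation=[[0, 0, 0], [0, 0, 0], [0, 0, 0], [0, 0, 0], [0, 0, 0]], fingers=[255, 255, 255, 255, 255])

```text
time: 5.32
eef_pos: [458.1, -5.0, 79.2]
eef_rot: [-0.002, 0.76, 0.65, -0.002]
wrist_force: [-0.6, -0.2, -3.3]
opening: 0.105
gripper_force: 49.0
```

```bash
python3 - <<'E'
from h import *
st=env.get_state();print(st['eef_pos'],st['wrist_force'],st['moment'])
s=snap('top','top1'); im=s['image'][:,:,::-1]
c=im[140:260,250:350]; a=cv2.resize(c,(500,600),interpolation=cv2.INTER_CUBIC)
w=snap('wrist','w2'); cv2.imwrite('pics/mix.png',cv2.copyMakeBorder(a,0,0,0,0,0))
E
```

```text
[458.09931559  -4.99497272  79.2228866 ] [-0.59612848 -0.19559493 -3.34849624] [-0.00731183 -0.04102408  0.00241182]
```

View pics/w2.png

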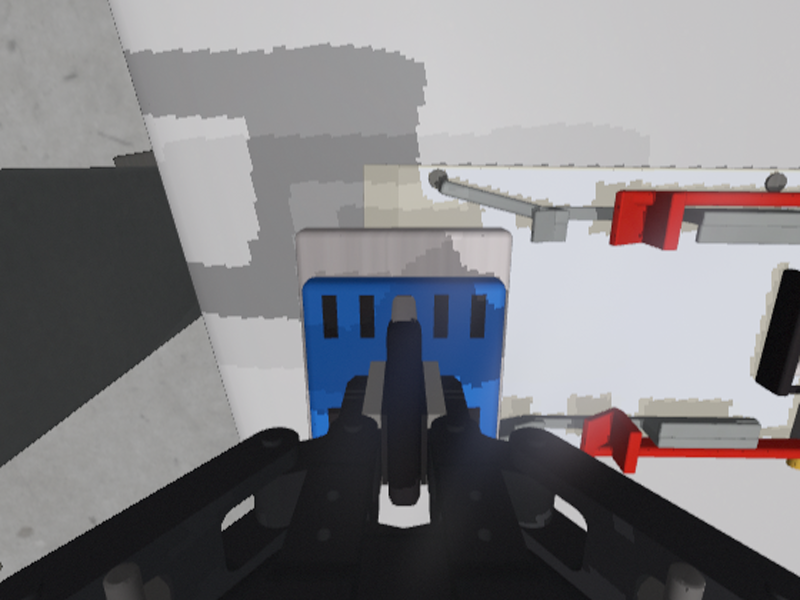

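View pics/mix.png

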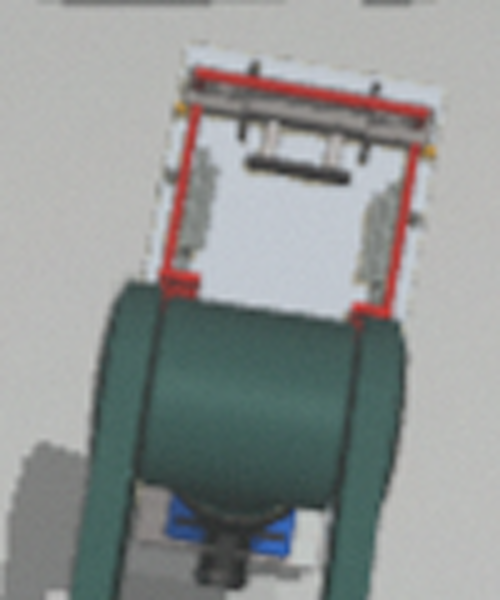

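```bash
cat > m2.py <<'E'
from h import *
s=load('w2')
y=-.156; ex=np.array([np.cos(y),np.sin(y)]); ey=np.array([-ex[1],ex[0]]); O=np.array([457.9,-5.8])
def f(n,p,z):
    q=back(s,p,z,.7)[:2]-O; print(n,(q@ex).round(1),(q@ey).round(1))
for a in [('corner',(364,165),8),('edge',(600,166),8),('edge2',(795,166),8),('wallend25',(431,172),25),('lip in',(550,242),25),('lipR in',(600,404),25),('bp',(765,340),40),
 ('cas edge L',(297,230),57),('cas edge R',(512,230),57),('casL2',(297,270),57),('casR2',(511,270),57),('bar end',(403,300),105),('toothL in',(640,248),25),('toothR in',(628,412),25)]: f(*a)
q=env.get_state()['eef_pos'][:2]-O; print('tcp',q@ex,q@ey); r=env.get_state()['eef_rot']; print('yaw',2*np.arctan2(r[2],r[1])-np.pi/2)
E
python3 m2.py
```

```text
corner -16.7 73.4
edge 89.9 73.0
edge2 177.7 73.1
wallend25 12.7 70.7
lip in 65.1 41.3
lipR in 96.9 -38.0
bp 156.6 1.6
cas edge L -37.4 51.0
cas edge R 40.7 51.1
casL2 -38.4 36.1
casR2 41.4 36.2
bar end 1.4 39.1
toothL in 104.8 38.7
toothR in 111.1 -42.3
tcp 1.7141635048898347 0.7878944938807477
yaw -0.15472919249603523
```

The wrist view shows the dock's left edge level at row 166, so yaw is aligned. The cassette is square to it, about 2 mm too far left, so I'll correct that and lower.

>>> step_arm(offset=[[0, -2, -8], [0, -2, -18], [0, -2, -26], [0, -2, -31], [0, -2, -33]], rotation=[[0, 0, 0], [0, 0, 0], [0, 0, 0], [0, 0, 0], [0, 0, 0]], fingers=[255, 255, 255, 255, 255])

```text
time: 5.83
eef_pos: [459.1, -7.8, 47.6]
eef_rot: [-0.001, 0.76, 0.65, -0.001]
wrist_force: [-0.7, 0.0, -4.1]
opening: 0.106
gripper_force: 49.0
```

>>> step_arm(offset=[[0, 0, 0], [0, 0, 0]], rotation=[[0, 0, 0], [0, 0, 0]], fingers=[255, 255])

```text
time: 6.0
eef_pos: [460.2, -8.0, 49.3]
eef_rot: [0.0, 0.76, 0.65, 0.0]
wrist_force: [0.3, -0.4, -3.3]
opening: 0.107
gripper_force: 49.0
```

>>> step_arm(offset=[[0, 0, -2], [0, 0, -3.5], [0, 0, -4], [0, 0, -4], [0, 0, -4]], rotation=[[0, 0, 0], [0, 0, 0], [0, 0, 0], [0, 0, 0], [0, 0, 0]], fingers=[255, 255, 255, 255, 255])

```text
time: 6.42
eef_pos: [460.2, -8.0, 45.4]
eef_rot: [0.0, 0.76, 0.65, 0.0]
wrist_force: [0.1, -0.6, -3.5]
opening: 0.103
gripper_force: 49.0
```

>>> step_arm(offset=[[0, 0, -0.5], [0, 0, -0.5], [0, 0, -0.5]], rotation=[[0, 0, 0], [0, 0, 0], [0, 0, 0]], fingers=[255, 255, 255])

```text
time: 6.67
eef_pos: [460.2, -8.0, 44.9]
eef_rot: [0.0, 0.76, 0.65, 0.0]
wrist_force: [0.2, -0.5, -2.3]
opening: 0.105
gripper_force: 49.0
```

>>> step_arm(offset=[[0, 0, -0.5], [0, 0, -0.5], [0, 0, -0.5]], rotation=[[0, 0, 0], [0, 0, 0], [0, 0, 0]], fingers=[255, 255, 255])

```text
time: 6.92
eef_pos: [460.5, -8.0, 44.8]
eef_rot: [0.0, 0.76, 0.65, 0.0]
wrist_force: [-0.3, 0.0, -0.6]
opening: 0.104
gripper_force: 49.3
```

On the floor, weight transferred. Sliding in along (0.988, −0.155), feeling side forces.

>>> step_arm(offset=[[4, -0.6, 0], [9, -1.4, 0], [14, -2.2, 0], [18, -2.8, 0], [20, -3.1, 0]], rotation=[[0, 0, 0], [0, 0, 0], [0, 0, 0], [0, 0, 0], [0, 0, 0]], fingers=[255, 255, 255, 255, 255])

```text
time: 7.33
eef_pos: [481.2, -11.3, 44.6]
eef_rot: [0.0, 0.76, 0.65, 0.0]
wrist_force: [-2.3, 0.1, 2.6]
opening: 0.102
gripper_force: 49.8
```

>>> step_arm(offset=[[3, -0.5, 0], [6, -0.9, 0], [9, -1.4, 0], [12, -1.9, 0], [14, -2.2, 0]], rotation=[[0, 0, 0], [0, 0, 0], [0, 0, 0], [0, 0, 0], [0, 0, 0]], fingers=[255, 255, 255, 255, 255])

```text
time: 7.75
eef_pos: [494.7, -13.4, 44.6]
eef_rot: [0.0, 0.76, 0.65, 0.0]
wrist_force: [-0.9, 0.1, 1.8]
opening: 0.103
gripper_force: 49.8
```

>>> step_arm(offset=[[3, -0.5, 0.2], [6, -0.9, 0.2], [9, -1.4, 0.2], [12, -1.9, 0.2], [14, -2.2, 0.2]], rotation=[[0, 0, 0], [0, 0, 0], [0, 0, 0], [0, 0, 0], [0, 0, 0]], fingers=[255, 255, 255, 255, 255])

```text
time: 8.17
eef_pos: [508.6, -15.6, 44.4]
eef_rot: [0.0, 0.76, 0.65, 0.0]
wrist_force: [-0.7, 0.4, 1.3]
opening: 0.105
gripper_force: 49.6
```

>>> step_arm(offset=[[3, -0.5, 0], [6, -0.9, 0], [9, -1.4, 0], [12, -1.9, 0], [14, -2.2, 0]], rotation=[[0, 0, 0], [0, 0, 0], [0, 0, 0], [0, 0, 0], [0, 0, 0]], fingers=[255, 255, 255, 255, 255])

```text
time: 8.58
eef_pos: [522.0, -17.7, 44.4]
eef_rot: [-0.0, 0.76, 0.65, -0.0]
wrist_force: [-4.0, 0.9, 3.0]
opening: 0.108
gripper_force: 49.9
```

>>> step_arm(offset=[[3, -0.5, 0], [6, -0.9, 0], [9, -1.4, 0], [12, -1.9, 0], [14, -2.2, 0]], rotation=[[0, 0, 0], [0, 0, 0], [0, 0, 0], [0, 0, 0], [0, 0, 0]], fingers=[255, 255, 255, 255, 255])

```text
time: 9.0
eef_pos: [536.8, -20.1, 44.4]
eef_rot: [0.0, 0.76, 0.65, 0.0]
wrist_force: [-2.9, -0.4, 1.2]
opening: 0.106
gripper_force: 49.7
```

>>> step_arm(offset=[[3, -0.5, 0], [6, -0.9, 0], [9, -1.4, 0], [12, -1.9, 0], [14, -2.2, 0]], rotation=[[0, 0, 0], [0, 0, 0], [0, 0, 0], [0, 0, 0], [0, 0, 0]], fingers=[255, 255, 255, 255, 255])

```text
time: 9.42
eef_pos: [550.6, -22.2, 44.4]
eef_rot: [0.0, 0.76, 0.65, 0.0]
wrist_force: [-2.4, 1.1, 1.0]
opening: 0.102
gripper_force: 49.6
```

>>> step_arm(offset=[[3, -0.5, 0], [6, -0.9, 0], [9, -1.4, 0], [12, -1.9, 0], [14, -2.2, 0]], rotation=[[0, 0, 0], [0, 0, 0], [0, 0, 0], [0, 0, 0], [0, 0, 0]], fingers=[255, 255, 255, 255, 255])

```text
time: 9.83
eef_pos: [564.6, -24.4, 44.5]
eef_rot: [0.0, 0.76, 0.65, 0.0]
wrist_force: [-1.8, 0.6, 0.1]
opening: 0.104
gripper_force: 49.5
```

```bash
python3 - <<'E'
from h import *
snap('wrist','w3'); snap('scene','sc3')
print(env.get_state()['wrist_force'],env.get_state()['eef_pos'])
E
```

```text
[-0.06891096  0.39525646 -1.83772373] [564.99338907 -24.45035528  44.45528621]
```

View pics/w3.png

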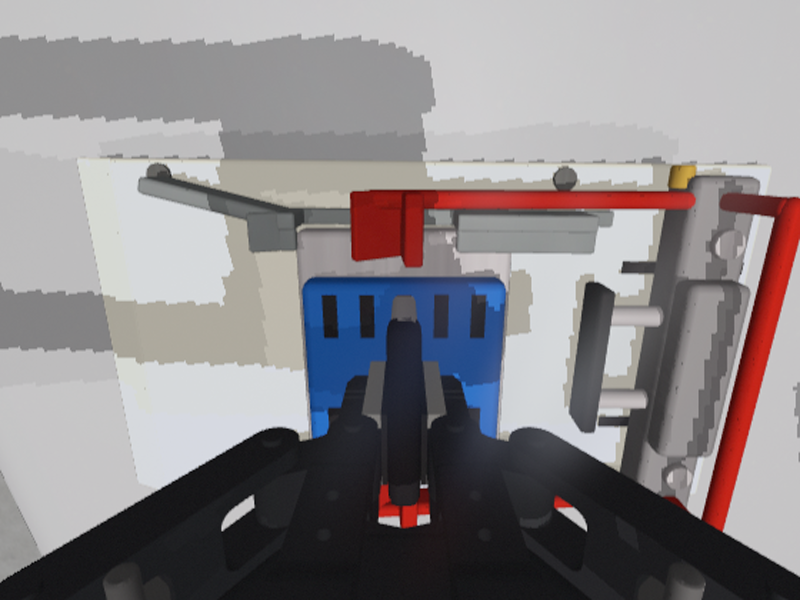

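The wrist view shows the cassette straight in the channel, edges at columns 298 and 512. The red teeth ride on the ears at columns 352–423, and the backplate's front face is near column 580, about 25 mm ahead. I'll advance to just before it, then go in small steps.

>>> step_arm(offset=[[3, -0.5, 0], [6, -0.9, 0], [9, -1.4, 0], [11, -1.7, 0], [12, -1.9, 0]], rotation=[[0, 0, 0], [0, 0, 0], [0, 0, 0], [0, 0, 0], [0, 0, 0]], fingers=[255, 255, 255, 255, 255])

```text
time: 10.35
eef_pos: [576.5, -26.2, 44.5]
eef_rot: [-0.0, 0.76, 0.65, 0.0]
wrist_force: [-1.4, 0.6, -1.0]
opening: 0.108
gripper_force: 49.5
```

>>> step_arm(offset=[[1, -0.2, 0], [2, -0.3, 0], [3, -0.5, 0], [4, -0.6, 0], [5, -0.8, 0]], rotation=[[0, 0, 0], [0, 0, 0], [0, 0, 0], [0, 0, 0], [0, 0, 0]], fingers=[255, 255, 255, 255, 255])

```text
time: 10.77
eef_pos: [581.2, -27.0, 44.5]
eef_rot: [-0.0, 0.76, 0.65, -0.0]
wrist_force: [-2.0, 0.6, -0.7]
opening: 0.102
gripper_force: 49.4
```

>>> step_arm(offset=[[1, -0.2, 0], [2, -0.3, 0], [3, -0.5, 0], [4, -0.6, 0], [4, -0.6, 0]], rotation=[[0, 0, 0], [0, 0, 0], [0, 0, 0], [0, 0, 0], [0, 0, 0]], fingers=[255, 255, 255, 255, 255])

```text
time: 11.18
eef_pos: [585.5, -27.7, 44.5]
eef_rot: [0.0, 0.76, 0.65, 0.0]
wrist_force: [-0.7, -0.3, -1.4]
opening: 0.107
gripper_force: 49.2
```

>>> step_arm(offset=[[0.5, -0.1, 0], [1, -0.2, 0], [1.5, -0.2, 0], [2, -0.3, 0], [2, -0.3, 0]], rotation=[[0, 0, 0], [0, 0, 0], [0, 0, 0], [0, 0, 0], [0, 0, 0]], fingers=[255, 255, 255, 255, 255])

```text
time: 11.6
eef_pos: [587.3, -27.9, 44.5]
eef_rot: [0.0, 0.76, 0.65, 0.0]
wrist_force: [-0.8, -0.1, -1.9]
opening: 0.108
gripper_force: 49.2
```

>>> step_arm(offset=[[0.5, -0.1, 0], [1, -0.2, 0], [1.5, -0.2, 0], [2, -0.3, 0], [2, -0.3, 0]], rotation=[[0, 0, 0], [0, 0, 0], [0, 0, 0], [0, 0, 0], [0, 0, 0]], fingers=[255, 255, 255, 255, 255])

```text
time: 12.02
eef_pos: [589.3, -28.2, 44.5]
eef_rot: [0.0, 0.76, 0.65, 0.0]
wrist_force: [-0.8, 0.8, -2.3]
opening: 0.104
gripper_force: 49.2
```

>>> step_arm(offset=[[0.5, -0.1, 0], [1, -0.2, 0], [1.5, -0.2, 0], [2, -0.3, 0], [2, -0.3, 0]], rotation=[[0, 0, 0], [0, 0, 0], [0, 0, 0], [0, 0, 0], [0, 0, 0]], fingers=[255, 255, 255, 255, 255])

```text
time: 12.43
eef_pos: [591.3, -28.5, 44.5]
eef_rot: [0.0, 0.76, 0.65, 0.0]
wrist_force: [-0.8, 0.5, -2.7]
opening: 0.11
gripper_force: 49.1
```

>>> step_arm(offset=[[0.5, -0.1, -0.2], [1, -0.2, -0.2], [1.5, -0.2, -0.2], [2, -0.3, -0.2], [2, -0.3, -0.2]], rotation=[[0, 0, 0], [0, 0, 0], [0, 0, 0], [0, 0, 0], [0, 0, 0]], fingers=[255, 255, 255, 255, 255])

```text
time: 12.85
eef_pos: [593.4, -28.9, 44.5]
eef_rot: [0.0, 0.76, 0.65, 0.0]
wrist_force: [-1.4, -0.2, -0.4]
opening: 0.106
gripper_force: 49.3
```

>>> step_arm(offset=[[0.5, -0.1, 0], [1, -0.2, 0], [1.5, -0.2, 0], [2, -0.3, 0], [2, -0.3, 0]], rotation=[[0, 0, 0], [0, 0, 0], [0, 0, 0], [0, 0, 0], [0, 0, 0]], fingers=[255, 255, 255, 255, 255])

```text
time: 13.27
eef_pos: [595.4, -29.1, 44.5]
eef_rot: [0.0, 0.76, 0.65, 0.0]
wrist_force: [-1.3, -0.2, -0.9]
opening: 0.108
gripper_force: 49.4
```

```bash
python3 - <<'E'
from h import *
snap('wrist','w4'); print(env.get_state()['wrist_force'])
E
```

```text
[-1.57789667  0.33913982 -1.62214571]
```

View pics/w4.png

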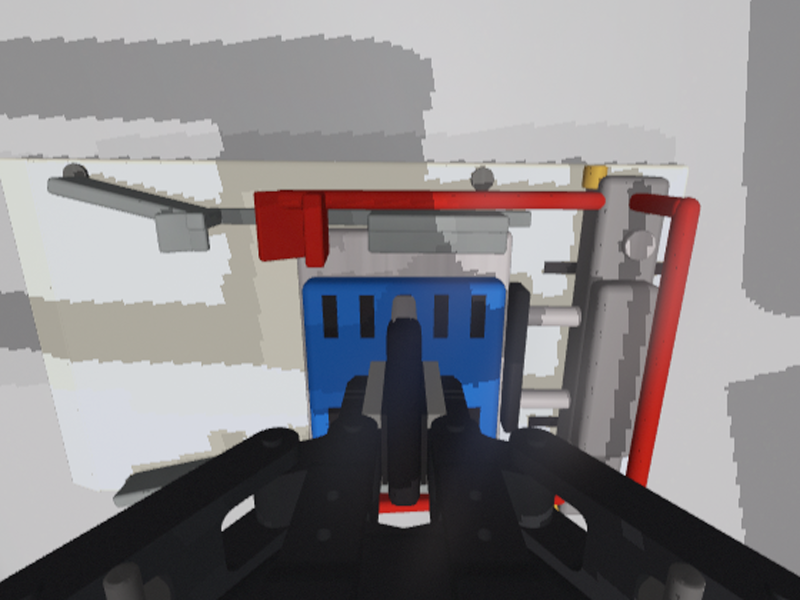

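The backplate (column ~508) is almost touching the cassette front (column ~510). The tooth's rear face is at column ~327, against the cassette's rear edge at 298. So I'm near first contact with about 12 mm to go.

>>> step_arm(offset=[[0.5, -0.1, 0], [1, -0.2, 0], [1, -0.2, 0]], rotation=[[0, 0, 0], [0, 0, 0], [0, 0, 0]], fingers=[255, 255, 255])

```text
time: 13.57
eef_pos: [595.8, -29.2, 44.4]
eef_rot: [-0.0, 0.76, 0.65, -0.0]
wrist_force: [-3.9, 0.9, 0.9]
opening: 0.109
gripper_force: 49.7
```

>>> step_arm(offset=[[0.5, -0.1, 0], [1, -0.2, 0], [1, -0.2, 0]], rotation=[[0, 0, 0], [0, 0, 0], [0, 0, 0]], fingers=[255, 255, 255])

```text
time: 13.82
eef_pos: [597.0, -29.3, 44.5]
eef_rot: [-0.0, 0.76, 0.65, -0.0]
wrist_force: [-4.7, 1.3, 2.0]
opening: 0.108
gripper_force: 49.8
```

>>> step_arm(offset=[[0.5, -0.1, 0], [1, -0.2, 0], [1, -0.2, 0]], rotation=[[0, 0, 0], [0, 0, 0], [0, 0, 0]], fingers=[255, 255, 255])

```text
time: 14.07
eef_pos: [598.2, -29.6, 44.4]
eef_rot: [-0.0, 0.76, 0.65, 0.0]
wrist_force: [-4.6, 1.7, 2.9]
opening: 0.106
gripper_force: 49.8
```

>>> step_arm(offset=[[0.5, -0.1, 0], [1, -0.2, 0], [1, -0.2, 0]], rotation=[[0, 0, 0], [0, 0, 0], [0, 0, 0]], fingers=[255, 255, 255])

```text
time: 14.32
eef_pos: [599.2, -29.8, 44.5]
eef_rot: [-0.0, 0.76, 0.65, 0.0]
wrist_force: [-5.0, 1.4, 2.1]
opening: 0.106
gripper_force: 49.8
```

>>> step_arm(offset=[[1, -0.2, 0], [2, -0.3, 0], [3, -0.5, 0], [4, -0.6, 0], [5, -0.8, 0]], rotation=[[0, 0, 0], [0, 0, 0], [0, 0, 0], [0, 0, 0], [0, 0, 0]], fingers=[255, 255, 255, 255, 255])

```text
time: 14.73
eef_pos: [603.7, -30.5, 44.5]
eef_rot: [-0.001, 0.76, 0.65, -0.0]
wrist_force: [-6.1, 2.2, 4.0]
opening: 0.105
gripper_force: 50.0
```

```bash
cat > tooth.py <<'E'
from h import *
import sys
def bb(s):
    i=s['image'].astype(int); m=(i[...,0]>110)&(i[...,1]<60)&(i[...,2]<60); m[250:]=0; m[:,:100]=0
    ys,xs=np.nonzero(m&(np.arange(560)[None]<240)); return xs.min(),ys.min(),ys.max(),len(xs)
print('old',bb(load('w3')),bb(load('w4')))
s=snap('wrist',sys.argv[1]); print('new',bb(s)); st=env.get_state(); print(st['eef_pos'].round(1),st['wrist_force'].round(1))
E
python3 tooth.py w5
```

```text
Traceback (most recent call last):
  File "tooth.py", line 6, in <module>
    print('old',bb(load('w3')),bb(load('w4')))
                ~~^^^^^^^^^^^^
  File "tooth.py", line 5, in bb
    ys,xs=np.nonzero(m&(np.arange(560)[None]<240)); return xs.min(),ys.min(),ys.max(),len(xs)
                                                           ~~~~~~^^
ValueError: zero-size array to reduction operation minimum which has no identity
```

```bash
sed -i "s/bb(load('w3')),//" tooth.py; python3 tooth.py w5
```

```text
old (np.int64(178), np.int64(134), np.int64(186), 2307)
new (np.int64(160), np.int64(133), np.int64(186), 2462)
[603.9 -30.5  44.4] [-6.   1.9  2.1]
```

>>> step_arm(offset=[[1, -0.2, 0], [2, -0.3, 0], [2, -0.3, 0], [2, -0.3, 0]], rotation=[[0, 0, 0], [0, 0, 0], [0, 0, 0], [0, 0, 0]], fingers=[255, 255, 255, 255])

```text
time: 15.12
eef_pos: [606.5, -30.9, 44.5]
eef_rot: [0.0, 0.76, 0.65, 0.0]
wrist_force: [-4.3, 1.2, 1.9]
opening: 0.103
gripper_force: 49.8
```

```bash
python3 tooth.py w6
```

```text
old (np.int64(178), np.int64(134), np.int64(186), 2307)
new (np.int64(155), np.int64(133), np.int64(185), 2413)
[606.5 -30.9  44.4] [-3.3  2.   2.2]
```

>>> step_arm(offset=[[0.5, -0.1, 0], [1, -0.2, 0], [1, -0.2, 0], [1, -0.2, 0]], rotation=[[0, 0, 0], [0, 0, 0], [0, 0, 0], [0, 0, 0]], fingers=[255, 255, 255, 255])

```text
time: 15.5
eef_pos: [607.0, -31.0, 44.5]
eef_rot: [-0.0, 0.76, 0.65, -0.0]
wrist_force: [-4.7, 2.4, 3.0]
opening: 0.104
gripper_force: 49.9
```

```bash
python3 tooth.py w7
```

```text
old (np.int64(178), np.int64(134), np.int64(186), 2307)
new (np.int64(154), np.int64(133), np.int64(184), 2398)
[607.  -31.   44.5] [-5.3  2.4  2.7]
```

>>> step_arm(offset=[[0.5, -0.1, 0], [1, -0.2, 0], [1, -0.2, 0], [1, -0.2, 0]], rotation=[[0, 0, 0], [0, 0, 0], [0, 0, 0], [0, 0, 0]], fingers=[255, 255, 255, 255])

```text
time: 15.88
eef_pos: [607.4, -31.2, 44.4]
eef_rot: [-0.001, 0.76, 0.65, -0.001]
wrist_force: [-6.5, 1.5, 4.2]
opening: 0.107
gripper_force: 50.1
```

```bash
python3 tooth.py w8
```

```text
old (np.int64(178), np.int64(134), np.int64(186), 2307)
new (np.int64(154), np.int64(133), np.int64(184), 2377)
[607.4 -31.2  44.5] [-7.1  2.5  4.2]
```

View pics/w8.png

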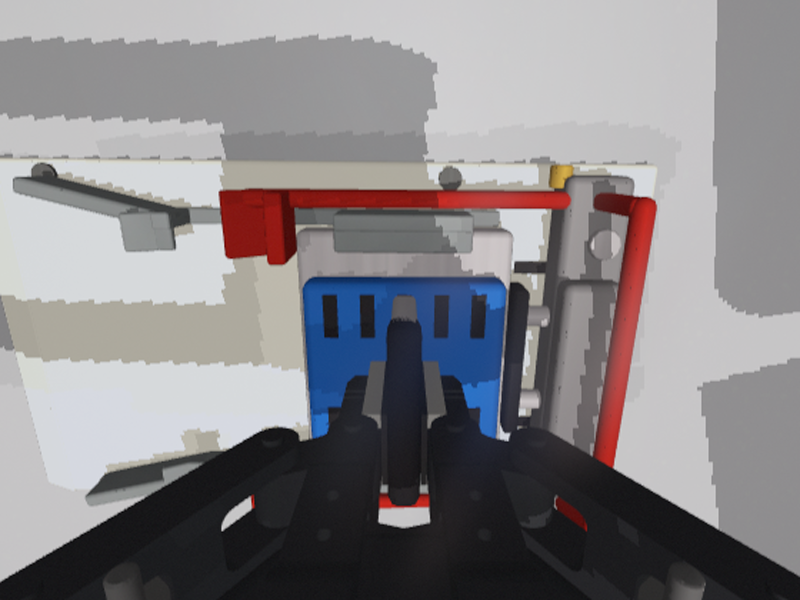

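The tooth's rear face (column 296) is now level with the cassette's rear edge (298). Checking the catch angle in the scene camera against the earlier down and up pictures.

```bash
python3 - <<'E'
from h import *
n=snap('scene','sc8')
def red(s):
    i=s['image'].astype(int); m=(i[...,0]>90)&(i[...,1]<i[...,0]*.45)&(i[...,2]<i[...,0]*.45); m[:,:200]=0; m[:,330:]=0;m[:150]=0;m[240:]=0; return m
ms=[red(load('scene0')),red(load('sc3')),red(n)]
for m in ms:
    print(m.sum(), [ (int(c),int(np.nonzero(m[:,c])[0].min()),int(np.nonzero(m[:,c])[0].max())) for c in range(222,296,6) if m[:,c].any()])
c=[cv2.resize(load(f)['image'][165:225,215:305,::-1],(540,190*2) if 0 else (400,266),interpolation=cv2.INTER_CUBIC) for f in('scene0','sc3')]+[cv2.resize(n['image'][165:225,215:305,::-1],(400,266),interpolation=cv2.INTER_CUBIC)]
c.append(c[0]*0); cv2.imwrite('pics/cmp.png',np.vstack([np.hstack(c[:2]),np.hstack(c[2:])]))
print(env.get_state()['wrist_force'])
E
```

```text
209 [(228, 185, 186), (234, 183, 201), (240, 180, 206), (246, 178, 211), (252, 176, 215), (258, 174, 174), (264, 182, 184), (282, 194, 201), (288, 199, 199)]
239 [(228, 185, 185), (234, 182, 201), (240, 180, 205), (246, 178, 209), (252, 176, 213), (276, 189, 190), (282, 191, 198), (288, 196, 196)]
227 [(228, 185, 185), (234, 182, 201), (240, 180, 205), (246, 178, 209), (252, 204, 214), (258, 210, 210), (270, 186, 186), (276, 190, 190), (282, 192, 199), (288, 197, 198)]
[-6.66014948  2.31394034  3.55503106]
```

View pics/cmp.png

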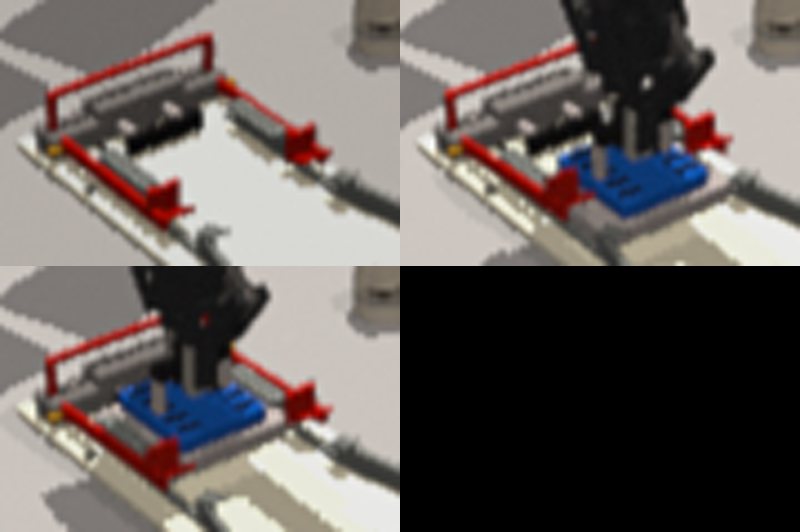

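The scene camera shows red at column 282, rows 194–201 with the catch down, 191–198 up and 192–199 now. It has only started to drop, so I need a little farther, in small steps.

```bash
cat > chk.py <<'E'
from h import *
import sys
def f(s):
    i=s['image'].astype(float); i=np.clip(i[...,0]-(i[...,1]+i[...,2])/2-40,0,None)
    o=[]
    for c0,c1,r0,r1 in((278,289,184,206),(245,252,195,218)):
        w=i[r0:r1,c0:c1]; o.append(round(float((w.sum(1)*np.arange(r0,r1)).sum()/w.sum()),2))
    return o
if len(sys.argv)>1: snap('scene',sys.argv[1])
for n in ['scene0','sc3','sc8']+sys.argv[1:]: print(n,f(load(n)))
st=env.get_state(); print(st['eef_pos'].round(1),st['wrist_force'].round(1))
E
python3 chk.py
```

```text
scene0 [197.19, 210.35]
sc3 [194.3, 208.21]
sc8 [195.23, 209.02]
[607.4 -31.2  44.5] [-6.7  2.3  3.6]
```

>>> step_arm(offset=[[0.5, -0.1, 0], [0.8, -0.1, 0], [0.8, -0.1, 0], [0.8, -0.1, 0]], rotation=[[0, 0, 0], [0, 0, 0], [0, 0, 0], [0, 0, 0]], fingers=[255, 255, 255, 255])

```text
time: 16.32
eef_pos: [608.3, -31.4, 44.6]
eef_rot: [-0.001, 0.76, 0.65, -0.001]
wrist_force: [-5.9, 1.8, 3.5]
opening: 0.109
gripper_force: 50.1
```

```bash
python3 chk.py sc9
```

```text
scene0 [197.19, 210.35]
sc3 [194.3, 208.21]
sc8 [195.23, 209.02]
sc9 [197.17, 210.66]
[608.3 -31.4  44.6] [-6.5  2.5  4.1]
```

The catch is fully down (197.17 now, 197.19 down at the start) and the push force is still low. Releasing with a partial opening.

>>> step_arm(offset=[[0, 0, 0], [0, 0, 0], [0, 0, 0], [0, 0, 0], [0, 0, 0]], rotation=[[0, 0, 0], [0, 0, 0], [0, 0, 0], [0, 0, 0], [0, 0, 0]], fingers=[225, 205, 185, 165, 165], newtons=20)

```text
time: 16.78
eef_pos: [609.8, -31.9, 44.6]
eef_rot: [0.001, 0.76, 0.65, 0.001]
wrist_force: [-0.0, -0.2, -0.1]
opening: 0.357
gripper_force: 0.0
```

```bash
python3 chk.py sc10
```

```text
scene0 [197.19, 210.35]
sc3 [194.3, 208.21]
sc8 [195.23, 209.02]
sc10 [197.17, 210.66]
[609.6 -31.8  44.5] [ 0.3 -0.  -0.4]
```

Free of contact and the catch is holding. Lifting straight up.

>>> step_arm(offset=[[0, 0, 4], [0, 0, 12], [0, 0, 25], [0, 0, 45], [0, 0, 65]], rotation=[[0, 0, 0], [0, 0, 0], [0, 0, 0], [0, 0, 0], [0, 0, 0]], fingers=[165, 165, 165, 165, 165])

```text
time: 17.25
eef_pos: [609.0, -31.5, 110.9]
eef_rot: [0.0, 0.76, 0.65, 0.0]
wrist_force: [0.9, -0.3, -0.4]
opening: 0.356
gripper_force: 0.0
```

>>> step_arm(offset=[[0, 0, 25], [0, 0, 45], [0, 0, 60], [0, 0, 65], [0, 0, 65]], rotation=[[0, 0, 0], [0, 0, 0], [0, 0, 0], [0, 0, 0], [0, 0, 0]], fingers=[165, 165, 165, 165, 165])

```text
time: 17.67
eef_pos: [610.3, -31.7, 177.9]
eef_rot: [0.002, 0.76, 0.65, 0.002]
wrist_force: [-0.4, -0.0, -0.3]
opening: 0.353
gripper_force: 0.0
```

```bash
python3 chk.py sc11; python3 - <<'E'
from h import *
n=load('sc11')['image'].astype(int)
for f in('sc9','sc11'):
    i=load(f)['image'].astype(int); m=(i[...,2]>i[...,0]+50)&(i[...,2]>90); m[:170]=0; m[225:]=0; m[:,:215]=0; m[:,305:]=0
    ys,xs=np.nonzero(m); print(f,xs.min(),xs.max(),ys.min(),ys.max(),len(xs))
E
```

```text
scene0 [197.19, 210.35]
sc3 [194.3, 208.21]
sc8 [195.23, 209.02]
sc11 [197.18, 210.61]
[609.4 -31.6 175.7] [ 0.6 -0.6 -0.7]
sc9 242 273 191 206 241
sc11 242 273 187 206 273
```

The cassette hasn't moved, the catch is down and the gripper is clear. Handing in.

```bash
python3 -c "
from station import env
print(env.sign_off())"
```

```text
the job is handed in; nothing more can be done
None
```

The cassette is docked with the red catch dropped behind it and holding; the gripper is released and clear, and the job was handed in at about 18 s (no verdict was returned).

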